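# Bring the jack block up under the hanging pot

### The job

Set the bare aluminium block flat on the middle of the scissor jack's platform, slide the jack along its rail by the upright post until the block is centred under the hanging steel pot, then wind the jack up by its crank until the block just bears against the bottom of the pot, lifting it off its ring by 3 mm at most. Set the block down gently, never push the pot up by as much as a centimetre on the way, leave everything else on the bench where it is, and let go at the end.

Things in the scene. Friction and masses are not known exactly. Their poses are not given: they have to be found in the camera images.
- block: loose plain aluminium block lying flat on the bench, 64 (its x) x 100 (its y) x 32 mm high, 0.3 to 0.7 kg, flat top, two small dark holes in one end; origin: centre of its underside, z up. Grip it across the 64 mm.
- block_top (a point): centre of the block's top face, 32 mm above its origin
- station: low aluminium rail on the bench (fixed), 80 mm wide, 560 mm long along its y, 15 mm high, with dark end stops; the jack carriage runs on it. The frame shared by rail, carriage, jack and crank: x points away from the robot across the rail, y to the robot's left along the rail, z up (turned up to 0.12 rad from the world)
- carriage (a joint): travel of the jack carriage in m: 0 = at the left (+y) end, grows as it goes to the right (station -y), ends at 0.26. Friction about 10 N; it stays where it is left
- post_grip (a point): upright plain steel post on the left end of the carriage, 18 mm diameter, free from 36 to 90 mm above the bench; this point is on its axis, 73 mm above the bench. It stands 150 mm to the left (station +y) of the jack's middle and 20 mm nearer the robot
- platform_top (a point): centre of the top face of the jack's square steel platform, 112 x 112 x 6 mm, level, 96 to 110 mm above the bench at the start. The carriage takes the platform along; their axes are the station's
- crank (a joint): turn of the jack's crank in rad: 0 = handle straight up, grows when turned clockwise as seen from the robot (handle at the top goes to the robot's right, station -y), which raises the platform by 20 mm a turn (3.18 mm a rad), self-locking; range 0 to 15.7. The handle resists with about 2 N and stays where it is left
- crank_axis (a point): point on the crank's level axis, 70 mm above the bench, 155 mm from the jack's middle towards the robot (station -x): the centre of the circle, 35 mm in radius, which the middle of the handle runs in. This circle is upright, square to station x
- crank_handle (a point): point on the crank's white handle, on its axis near the middle of its length: a level round sleeve along station x, 16 mm in diameter, 70 mm long (32 mm on towards the robot and 38 mm away from it from this point), that spins freely on its pin, so it can stay pinched from above, fingers to its left and right, all the way round
- pot_base (a point): centre of the flat underside, 68 mm in diameter, of the lidded steel pot that hangs by its rim (90 mm in diameter, 68 to 74 mm above the base; black lid knob to 100 mm) in the ring of a clamp on a retort stand; 155 to 167 mm above the bench. The clamp's arm and the stand's rod are on the far side of the rail. The pot hangs over the middle line of the platform's travel, 130 to 220 mm to the right of where the jack starts
- pot (a joint): how far the pot is lifted off its clamp ring, m: 0 = hanging; it goes straight up when pushed (0.35 kg or so) and comes back by its weight
- bottle: bystander: brown glass bottle with a blue cap, 70 mm in diameter, 160 mm tall, origin under its centre
- cork_ring: bystander: flat cork ring, 84 mm in diameter, 28 mm high, origin under its centre
- rack: bystander: blue tube rack with white tubes, 70 x 170 mm, 104 mm tall, origin under its centre
- beaker: bystander: glass beaker, 80 mm in diameter, 95 mm tall, origin under its centre
- spatula: bystander: spatula with a black handle, 190 mm long, lying on the bench
- tile: bystander: white ceramic tile 100 x 100 x 9 mm, origin under its centre
- jar: bystander: white plastic jar, 64 mm in diameter, 80 mm tall, origin under its centre
There are look-alikes about, which are no part of the job. Several things have the shape of the block; the one meant has the colours described above.

How it is judged (in metres and radians):
On the way, in this order (a step that is already met when the one before it is completed fails the run):
1. the block lies flat and released on the platform, its middle within 20 mm of the platform's middle each way (x of block in the frame of platform_top between -0.02 and 0.02 m and y of block in the frame of platform_top between -0.02 and 0.02 m and z of block in the frame of platform_top between -0.004 and 0.004 m and angle between block's own z axis and vertical below 0.06 rad and contact force between the fingers and block below 0.1 N), for 0.2 s.
2. the jack has been slid so that the block's middle is within 12 mm of the pot's middle line, at rest, the pot not yet touched (x of block in the frame of platform_top between -0.02 and 0.02 m and y of block in the frame of platform_top between -0.02 and 0.02 m and z of block in the frame of platform_top between -0.004 and 0.004 m and angle between block's own z axis and vertical below 0.06 rad and horizontal distance between block_top and pot_base below 0.012 m and value of joint pot below 0.001 m and contact force between block and pot below 0.1 N and velocity of joint carriage between -0.01 and 0.01 m/s), for 0.2 s.
At the end, for the whole second after the job is handed in: The block lies flat on the platform (within 20 mm of its middle each way), centred under the pot within 12 mm, and bears on the pot's underside with more than 0.3 N while the pot is lifted less than 4 mm off its ring; crank and block at rest (x of block in the frame of platform_top between -0.02 and 0.02 m and y of block in the frame of platform_top between -0.02 and 0.02 m and z of block in the frame of platform_top between -0.004 and 0.004 m and angle between block's own z axis and vertical below 0.06 rad and horizontal distance between block_top and pot_base below 0.012 m and contact force between block and pot above 0.3 N and value of joint pot below 0.004 m and linear speed of block below 0.01 m/s and velocity of joint crank between -0.05 and 0.05 rad/s); the robot touches nothing.
It fails at once if the pot is pushed up by more than 10 mm (value of joint pot above 0.01 m).
It fails at once if the block is dropped or slammed on the platform (more than 80 N) (contact force between block and platform above 80 N).
It fails at once if a bystander is moved by more than 30 mm (distance of any of bottle, cork_ring, rack, beaker, spatula, tile, jar from where it was at the start of the episode above 0.03 m).
It also fails if it takes over 72 s, if anything falls off the work surface, if the arm or the gripper's body presses on something with over 40 N, if the wrist force passes 120 N, or if a joint passes its speed limit or range.

### The arm

A 6-joint arm with a two-finger parallel gripper is mounted at the origin on the work surface. World frame = base frame: x ahead of the robot, y to its left, z up, the work surface at z = 0. Lengths are in mm, angles in rad, forces in N, time in s.
With the tool pointing down it reaches from about 275 to 750 mm from the base axis. Payload 10.2 kg.
Tool frame: the origin (TCP) lies at the very end of the fingers, on their centre line; the grasp point (between the pads) lies 19 mm behind it (ctrl.tcp_to_grasp is the distance from the TCP to the grasp point, in mm); z points along the fingers, x is the direction in which the jaws open and shut, and the axes are right-handed (so a half turn about z gives the same grasp; the last joint's range is limited). The gripper opens to 85 mm and grips with 20 to 120 N. Pads are 22 mm wide; open, the fingers measure 114 mm over their backs; the gripper's body (76 mm by 85 mm) begins 54 mm behind the grasp point. The pads swing forward as they close: fully open they stand 13 mm farther back than shut.
Start: joints at [-1.558, 0.313, 1.498, -0, 1.331, -0.223], TCP at [122.637, -510.481, 231.294] pointing down, gripper open.
Joint ranges: [-2.94, 2.94], [-0.97, 2.17], [0.19, 2.56], [-1.23, 4.37], [0.02, 3.11], [-2.88, 2.88]. Speed limits (rad/s): [2.39, 2.39, 3.01, 3.14, 3.14, 3.14].

### API

Orientations are given as a unit quaternion [w, x, y, z].
In Python, from rig import monitor, vision, order, ctrl gives the robot as it stands. The module is installed in compiled form; this text tells all that it offers.
- The arm moves only by the shell command python3 -m pendant 'ROWS' [FORCE]. ROWS is JSON, a list that holds one entry, the list of rows, each a list of 5 numbers: the closure, from -1 (fully open) to 1 (shut), then the shift along the world's x, y, z in m, then the turn about the world's z in degrees. In form: [[[fingers, dx, dy, dz, spin], ...]]. A call has 1 to 20 rows; each row is the pose to reach, as a shift and turn from the pose commanded when the call began; what a row does not reach only later rows make up. A row lasts 1/10 s, in which the tool goes at most 50 mm and 8.59 degrees, less where a joint would pass 70% of its speed; a pose out of reach is approached as far as the arm can. A call with a gripper value outside its range is refused whole. The fingers move at their own pace and stop on an object; FORCE is the grip in N (left out, the last holds). Time passes only in rows, so rows that repeat a pose let the fingers close. It gives the time, the measured TCP pose, the force and the opening at its end, in the units of the state.
- monitor.sense(): the state, without advancing time (a new reading comes with each control period).
- vision.capture(name): name is "scene" or "top"; returns (picture, depth): 400x640x3 uint8, red, green, blue; 400x640 float32, mm along the optical axis (not along the pixel's ray), 0 where there is no reading.
- vision.camera_info(name): a dict with "fov_y" (degrees; the focal length in pixels is half the picture's height over the tangent of half this angle, whatever the lens; pixels are square), "cx", "cy" (the principal point, pixels), "distortion" ([k1, k2, p1, p2, k3] as OpenCV has them; the pictures are not rectified), "R" (3x3) and "t" (3): a world point X has camera coordinates R X + t. Camera axes: x right, y down, z forward; pixel columns grow to the right and rows downward; lengths in mm; the calibration is good to about 2 mm. A picture is of the moment at which its call begins. camera_info takes no time and is no camera call.
- order.finish_job(): hands the job in, once; it reports no verdict.
The state is a dict: "time_s": time; "joints": joint angles; "dq": joint speeds; "tau": joint torques, N m; "eef_pos": TCP position; "ee_rot": TCP orientation; "force": force on the tool from outside, world axes, zero at the start; "wrist_torque": the same for the moment, N m; "grip_width": opening from 0.0 (shut) to 1.0 (fully open).
Only numpy, scipy, OpenCV 4.12 (cv2) and the standard library are available. Lean on these libraries where they do the work, as an engineer would, in place of code of your own. Each camera call takes 0.05 s, during which the arm holds its last target.

## Working session

There is one attempt and no reset: what is moved stays moved. The work goes in short steps, Python scripts to look and compute and a shell command to move; the robot and the scene stay as the last step left them, time stands still between calls to the robot, and variables do not carry over. Pictures are saved under pics/ and viewed, and the job is handed in when it is done.

```bash
mkdir -p pics; python3 - <<'E'
from rig import monitor, vision, order, ctrl
import cv2,numpy as np
for n in ("scene","top"):
    p,d=vision.capture(n); cv2.imwrite(f"pics/{n}0.png",p[:,:,::-1]); np.save(f"{n}_d.npy",d); np.save(f"{n}_p.npy",p)
    print(n,vision.camera_info(n))
print(monitor.sense(), ctrl.tcp_to_grasp)
E
```

```text
scene {'fov_y': 44.07799266918201, 'cx': 314.5340004771627, 'cy': 203.1318623742455, 'distortion': array([-0.08467187,  0.        ,  0.        ,  0.        ,  0.        ]), 'R': array([[ 0.85834953,  0.51298502, -0.00908087],
       [ 0.41255907, -0.70061802, -0.58217644],
       [-0.30501001,  0.49596448, -0.81301176]]), 't': array([-352.89020733, -143.11808941, 1659.82104757])}
top {'fov_y': 45.57809815233905, 'cx': 316.15729317097225, 'cy': 196.8123194383938, 'distortion': array([-0.01879896,  0.        ,  0.        ,  0.        ,  0.        ]), 'R': array([[ 0.00676045, -0.9999703 ,  0.00370143],
       [-0.99198806, -0.00717335, -0.12612784],
       [ 0.12615065, -0.00281909, -0.99200709]]), 't': array([ -73.98029312,  469.18364533, 1736.35017608])}
{'time_s': 0.1, 'joints': array([-1.55844225e+00,  3.13378789e-01,  1.49833114e+00, -4.48041537e-07,
        1.33098825e+00, -2.23440711e-01]), 'dq': array([ 0.00024719,  0.0004451 , -0.00216227,  0.00186621, -0.00070737,
        0.00133184]), 'tau': array([ 2.92119737e-03, -4.12901652e+01, -2.60136938e+01, -1.68012043e-04,
        3.08144015e-03,  1.11879444e-05]), 'eef_pos': array([ 122.61286556, -510.25905304,  230.81138972]), 'ee_rot': array([-4.29725262e-04,  7.85371117e-01, -6.19024962e-01, -3.47678855e-04]), 'force': array([ 0.61064538,  0.61844616, -0.24302016]), 'wrist_torque': array([-0.00051163, -0.01262328, -0.03853127]), 'grip_width': 0.9995531011676027} 18.700000000000003
```

View pics/scene0.png

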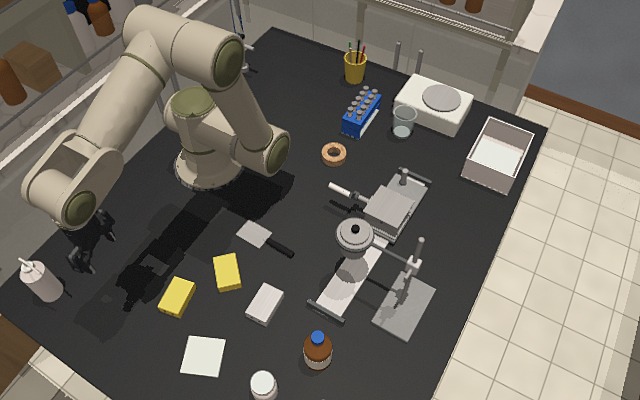

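View pics/top0.png

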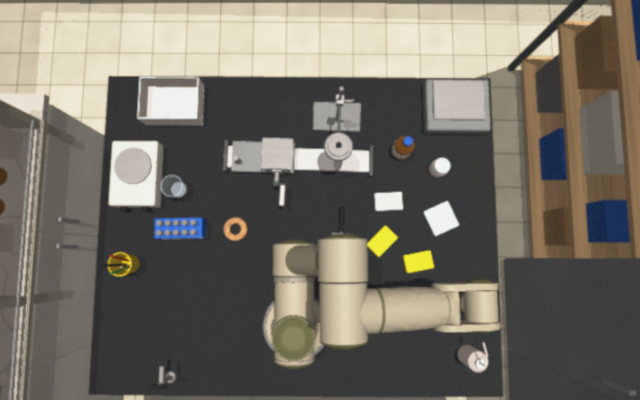

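```bash
cat > h.py <<'E'
import numpy as np,cv2
from rig import vision
def cam(n):
    c=vision.camera_info(n); f=200/np.tan(np.radians(c['fov_y']/2))
    K=np.array([[f,0,c['cx']],[0,f,c['cy']],[0,0,1]]); return K,np.array(c['distortion']),np.array(c['R']),np.array(c['t'])
def ray(n,px):
    K,D,R,t=cam(n); u=cv2.undistortPoints(np.array(px,float).reshape(-1,1,2),K,D).reshape(-1,2)
    d=np.c_[u,np.ones(len(u))]@R; return -R.T@t,d
def onz(n,px,z):
    o,d=ray(n,px); return o+d*((z-o[2])/d[:,2])[:,None]
def proj(n,X):
    K,D,R,t=cam(n); return cv2.projectPoints(np.array(X,float).reshape(-1,3),cv2.Rodrigues(R)[0],t,K,D)[0].reshape(-1,2)
def tri(a,b):
    o1,d1=ray('scene',[a]);o2,d2=ray('top',[b]);d1=d1[0];d2=d2[0]
    s=np.linalg.lstsq(np.c_[d1,-d2],o2-o1,rcond=None)[0]
    p=o1+d1*s[0];q=o2+d2*s[1];return (p+q)/2,np.linalg.norm(p-q)
def cloud(n,d):
    K,D,R,t=cam(n); v,u=np.mgrid[:400,:640]
    p=cv2.undistortPoints(np.stack([u,v],-1).reshape(-1,1,2).astype(float),K,D).reshape(-1,2)
    c=np.c_[p,np.ones(len(p))]*d.reshape(-1,1); return ((c-t)@R).reshape(400,640,3)
def crop(p,x,y,w,h,s,fn):
    cv2.imwrite(fn,cv2.resize(p[y:y+h,x:x+w,::-1],None,fx=s,fy=s,interpolation=cv2.INTER_CUBIC))
E
python3 - <<'E'
from h import *
s=np.load('scene_p.npy');t=np.load('top_p.npy')
crop(s,290,150,160,180,3.3,'pics/s_st.png'); crop(t,215,70,170,150,4,'pics/t_st.png')
crop(s,150,240,150,100,4,'pics/s_bl.png'); crop(t,350,130,120,150,4,'pics/t_bl.png')
E
```

```text
(no output)
```

View pics/s_st.png

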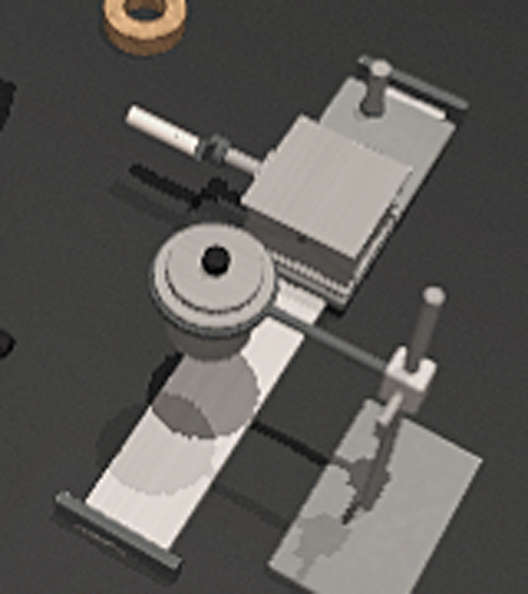

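View pics/t_st.png

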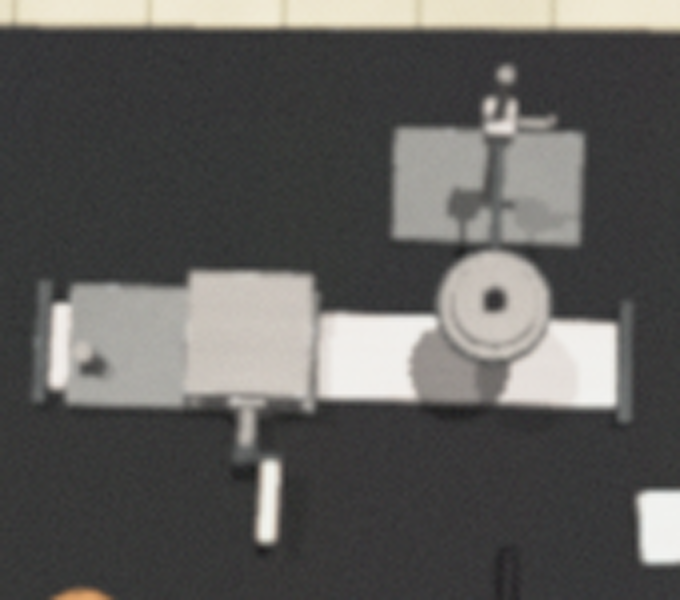

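View pics/s_bl.png

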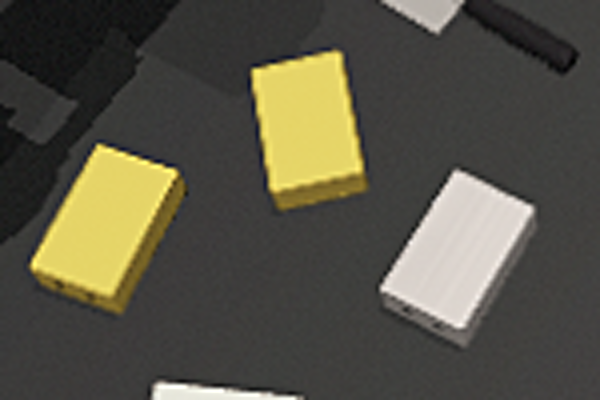

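View pics/t_bl.png

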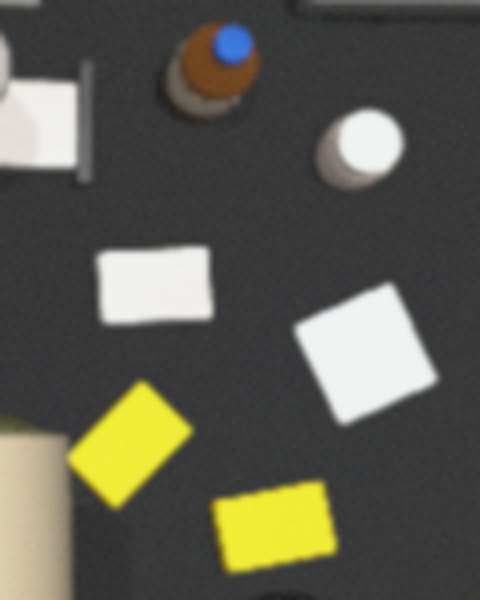

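Candidates for the block: yellow look-alikes at scene (177,297) and (227,272), flat white tile (203,356), and the bare aluminium one at scene (265,303) / top (388,201). The crop shows that last one has two dark holes in its near end, so I choose it. Next I measure.

```bash
python3 - <<'E'
from h import *
s=np.load('scene_p.npy');t=np.load('top_p.npy');ds=np.load('scene_d.npy');dt=np.load('top_d.npy')
cs=cloud('scene',ds);ct=cloud('top',dt)
def rect(n,m,z):
    c=max(cv2.findContours(m.astype(np.uint8),cv2.RETR_EXTERNAL,cv2.CHAIN_APPROX_NONE)[0],key=cv2.contourArea)
    P=onz(n,c.reshape(-1,2),z)[:,:2].astype(np.float32); r=cv2.minAreaRect(P); return r
def region(shape,x0,y0,x1,y1):
    m=np.zeros(shape,bool);m[y0:y1,x0:x1]=1;return m
# block
g=s.min(2)
for th in(170,185,200): print('blk scene',th,rect('scene',region(g.shape,240,278,292,332)&(g>th),32))
g2=t.min(2)
for th in(120,150,180): print('blk top',th,rect('top',region(g.shape,368,185,410,217)&(g2>th),32))
print(g[300:306,262:268].mean(), g2[199:203,385:391].mean(), 'z blk',np.median(cs[298:308,260:270,2]),np.median(ct[198:204,383:393,2]))
# platform
print('plat z',np.median(cs[200:215,390:405,2]),np.median(ct[145:160,270:288,2]))
# pot lid etc
print('knob',cs[228,355],ct[144,338])
for n,C in(('scene',cs),('top',ct)):
    P=C.reshape(-1,3); 
    z=np.median(C[200:215,390:405,2]) if n=='scene' else np.median(C[145:160,270:288,2])
    m=(abs(C[:,:,2]-z)<5); lab=cv2.connectedComponents(m.astype(np.uint8))[1]
    l=lab[207,397] if n=='scene' else lab[152,279]
    print(n,'plat',(lab==l).sum(),rect(n,lab==l,z))
    print('rail', )
E
```

```text
blk scene 170 ((456.4949951171875, -340.537353515625), (62.676048278808594, 98.6568603515625), 3.785238265991211)
blk scene 185 ((456.22283935546875, -340.1322937011719), (62.157840728759766, 97.12523651123047), 3.7134931087493896)
blk scene 200 ((455.9949951171875, -340.3289794921875), (61.68246078491211, 96.75041198730469), 3.7261874675750732)
blk top 120 ((456.94488525390625, -338.3105773925781), (69.15766143798828, 104.97327423095703), 3.4543325901031494)
blk top 150 ((455.93463134765625, -337.6671447753906), (65.44068908691406, 101.74488830566406), 3.772170305252075)
blk top 180 ((455.9227294921875, -337.5794677734375), (64.276123046875, 100.19025421142578), 3.6205530166625977)
205.88888888888889 236.83333333333334 z blk 30.03393996089086 31.77564979726251
plat z 94.57777789888524 97.91964311110482
knob [ 614.68628528 -146.51897934  263.51912753] [ 613.87616965 -140.06250255  264.82188708]
scene plat 1204 ((620.2254638671875, 69.72283935546875), (114.33291625976562, 112.97711944580078), 88.4526138305664)
rail
top plat 734 ((620.0692138671875, 71.8299560546875), (111.9952163696289, 112.4605941772461), 88.56645202636719)
rail
```

```bash
python3 - <<'E'
from h import *
s=np.load('scene_p.npy');t=np.load('top_p.npy');ds=np.load('scene_d.npy');dt=np.load('top_d.npy')
cs=cloud('scene',ds);ct=cloud('top',dt)
def c(m): return max(cv2.findContours(m.astype(np.uint8),cv2.RETR_EXTERNAL,cv2.CHAIN_APPROX_NONE)[0],key=cv2.contourArea)
# yaw: platform edges subpixel top view: for rail bright edges, columns 355-368 & 300-320 bottom edge row
g=t.min(2).astype(float)
def edge(col,r0,r1,th,dirn):
    col_=g[r0:r1,col]
    for i in range(len(col_)-1):
        a,b=col_[i],col_[i+1]
        if (a-th)*(b-th)<=0 and (b-a)*dirn>0: return r0+i+(th-a)/(b-a)
pts=[(u,edge(u,160,180,140,-1)) for u in list(range(300,366))]
pts=[p for p in pts if p[1]]
P=onz('top',pts,15);k=np.polyfit(P[:,1],P[:,0],1);r=P[:,0]-np.polyval(k,P[:,1]);ok=abs(r)<2
k=np.polyfit(P[ok,1],P[ok,0],1);print('rail near edge x=a*y+b',k,ok.sum(),'yaw(rad)',-np.arctan(k[0]))
pts=[(u,edge(u,140,155,140,1)) for u in list(range(298,322))+list(range(355,368))]
pts=[p for p in pts if p[1]]
P=onz('top',pts,15);k2=np.polyfit(P[:,1],P[:,0],1);print('far edge',k2,np.std(P[:,0]-np.polyval(k2,P[:,1])))
# platform edges by top: near & far
# handle: white in scene & top
m=np.zeros(g.shape,bool);m[180:210,274:290]=1;m&=g>150
cc=c(m).reshape(-1,2);print('handle top px',cc.min(0),cc.max(0),cv2.minAreaRect(cc))
gs=s.min(2);m=np.zeros(g.shape,bool);m[175:202,322:352]=1;m&=gs>150
cc2=c(m).reshape(-1,2);print('handle scene px',cc2.min(0),cc2.max(0),cv2.minAreaRect(cc2))
a=np.array(cv2.minAreaRect(cc2)[0]);b=np.array(cv2.minAreaRect(cc)[0]);print(tri(a,b))
# knob
k1=(gs<40);mm=np.zeros_like(k1);mm[220:238,345:366]=1;a=c(k1&mm);k1=(g<90);mm=np.zeros_like(k1);mm[138:151,331:346]=1;b=c(k1&mm)
ma=np.array(cv2.minEnclosingCircle(a)[0]);mb=np.array(cv2.minEnclosingCircle(b)[0]);print('knob',ma,mb,tri(ma,mb))
for n,q in(('scene',ma),('top',mb)): print(onz(n,[q],255))
# rim: z in cloud
for n,C,cen in(('scene',cs,ma),('top',ct,mb)):
    z=C[:,:,2];m=(z>222)&(z<250)&(abs(C[:,:,0]-614)<60)&(abs(C[:,:,1]+143)<60)
    print(n,m.sum(),np.percentile(z[m],[5,50,95]),C[m].min(0),C[m].max(0),C[m].mean(0), np.round(np.histogram(z[m],bins=14)[0]))
# post
print('post top',tri((404,171),(237,157)))
E
```

```text
rail near edge x=a*y+b [ -1.84751122 288.50163503] 1 yaw(rad) 1.0746813121044119
far edge [2.65312184e-02 6.58868257e+02] 0.5057020886638847
handle top px [279 185] [284 205] ((281.5380554199219, 194.9669952392578), (4.346069812774658, 20.09166717529297), 4.085616588592529)
handle scene px [329 182] [349 195] ((338.60003662109375, 188.8000030517578), (22.360679626464844, 4.4721360206604), 26.56505012512207)
(array([465.91189637,  52.27418705,  95.02420186]), np.float64(3.109438124165762))
knob [355.  228.5] [338.5 144.5] (array([ 613.87175472, -142.57017292,  255.58523158]), np.float64(1.3969028050985464))
[[ 613.20415941 -142.70707443  255.        ]]
[[ 614.58696961 -142.18587515  255.        ]]
scene 1040 [227.27324966 241.16832118 248.35691443] [ 566.2573642  -193.30091301  222.45257677] [673.56219772 -93.42539604 249.76278458] [ 618.59020973 -152.87297756  239.58420967] [ 16  21  38  51  65  63 120  90  41  34  61 173 179  88]
top 540 [229.42620577 242.01921521 249.36978078] [ 567.31220779 -188.56100523  225.15514794] [673.15032659 -94.98175616 249.99356331] [ 611.92523637 -141.70759518  241.03663938] [ 6 15 20 30 22 28 43 33 43 58 46 61 66 69]
post top (array([603.79419069, 216.05151078,  91.57718831]), np.float64(2.7450105834953273))<stdin>:15: RankWarning: Polyfit may be poorly conditioned
```

```bash
python3 -m pendant '[[[-1,0.3334,0.1715,-0.081,80.2],[-1,0.3334,0.1715,-0.081,80.2],[-1,0.3334,0.1715,-0.081,80.2],[-1,0.3334,0.1715,-0.081,80.2],[-1,0.3334,0.1715,-0.081,80.2],[-1,0.3334,0.1715,-0.081,80.2],[-1,0.3334,0.1715,-0.081,80.2],[-1,0.3334,0.1715,-0.081,80.2],[-1,0.3334,0.1715,-0.081,80.2],[-1,0.3334,0.1715,-0.081,80.2],[-1,0.3334,0.1715,-0.081,80.2],[-1,0.3334,0.1715,-0.081,80.2],[-1,0.3334,0.1715,-0.081,80.2]]]' 40
python3 - <<'E'
from h import *
from rig import monitor
p,d=vision.capture('scene');crop(p,180,200,160,140,4,'pics/s1.png');print(monitor.sense())
E
```

```text
time_s: 1.4
eef_pos: [455.9, -339.1, 150.3]
ee_rot: [-0.0, 1.0, 0.032, -0.0]
force: [0.5, -0.2, -0.3]
grip_width: 1.0
{'time_s': 1.45, 'joints': array([-8.45761448e-01,  4.78977040e-01,  1.47618148e+00,  7.94954364e-07,
        1.18645436e+00, -9.09174766e-01]), 'dq': array([-0.00039862, -0.00243025,  0.00033481, -0.00118594,  0.00140669,
       -0.00385725]), 'tau': array([ 6.46456238e-02, -4.71378565e+01, -2.43808383e+01,  1.62693537e-03,
        1.06645562e-03,  1.32530541e-02]), 'eef_pos': array([ 455.86200616, -339.13563935,  150.30496756]), 'ee_rot': array([-8.01056804e-06,  9.99497391e-01,  3.17011977e-02, -6.17726825e-06]), 'force': array([-0.79393996, -0.04143431, -0.01769193]), 'wrist_torque': array([-0.01166283,  0.00177895, -0.01151099]), 'grip_width': 1.0008576487025989}
```

View pics/s1.png

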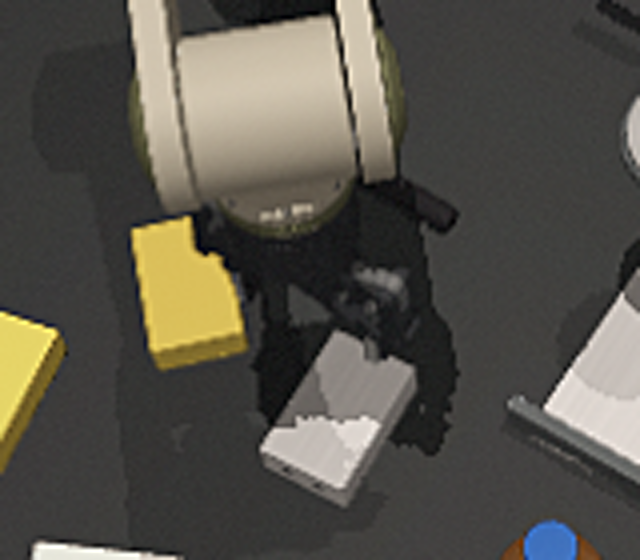

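The gripper is above the aluminium block, with the fingers across its 64 mm. I descend in steps and close.

```bash
python3 -m pendant '[[[-1,0,0,-0.04,0],[-1,0,0,-0.08,0],[-1,0,0,-0.11,0],[-1,0,0,-0.13,0],[-1,0,0,-0.14,0],[-1,0,0,-0.145,0],[-1,0,0,-0.145,0],[1,0,0,-0.145,0],[1,0,0,-0.145,0],[1,0,0,-0.145,0],[1,0,0,-0.145,0],[1,0,0,-0.145,0],[1,0,0,-0.145,0],[1,0,0,-0.145,0],[1,0,0,-0.145,0]]]' 60
```

```text
time_s: 2.95
eef_pos: [456.6, -339.5, 6.7]
ee_rot: [0.001, 0.999, 0.032, 0.001]
force: [0.5, 0.6, 7.1]
grip_width: 0.736
```

```bash
python3 -m pendant '[[[1,0,0,0.01,0],[1,0,0,0.03,0],[1,0,0,0.06,0],[1,0,0,0.1,0],[1,0,0,0.145,0],[1,0,0,0.145,0]]]' 60
python3 - <<'E'
from h import *
p,d=vision.capture('scene');crop(p,180,180,160,140,4,'pics/s2.png')
E
```

```text
time_s: 3.55
eef_pos: [457.8, -340.8, 156.9]
ee_rot: [0.004, 0.999, 0.032, 0.004]
force: [-0.7, -0.1, -3.4]
grip_width: 0.735
```

View pics/s2.png

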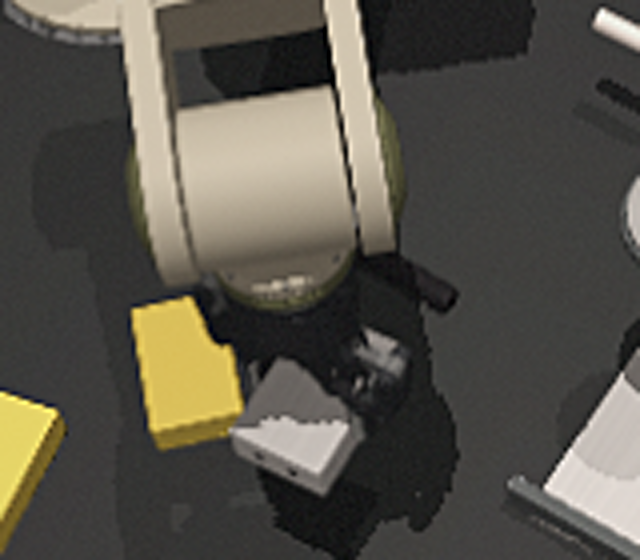

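```bash
python3 -m pendant '[[[1,0,0.03,0.01,-1],[1,0,0.07,0.01,-2],[1,0,0.11,0.01,-4],[1,0,0.15,0.01,-5.2],[1,0,0.19,0.01,-5.2],[1,0,0.23,0.01,-5.2],[1,0,0.27,0.01,-5.2],[1,0.01,0.31,0.01,-5.2],[1,0.03,0.35,0.01,-5.2],[1,0.06,0.38,0.01,-5.2],[1,0.09,0.4,0.01,-5.2],[1,0.12,0.41,0.01,-5.2],[1,0.145,0.41,0.01,-5.2],[1,0.158,0.41,0.01,-5.2],[1,0.164,0.41,0.01,-5.2],[1,0.164,0.41,0.01,-5.2],[1,0.164,0.41,0.01,-5.2],[1,0.164,0.41,0.01,-5.2]]]' 60
python3 - <<'E'
from h import *
from rig import monitor
p,d=vision.capture('scene');crop(p,320,100,130,150,4,'pics/s3.png')
print(monitor.sense())
E
```

```text
time_s: 5.4
eef_pos: [619.4, 71.0, 160.3]
ee_rot: [-0.0, 1.0, -0.013, -0.0]
force: [0.3, -0.6, -3.9]
grip_width: 0.734
{'time_s': 5.45, 'joints': array([-7.34812676e-02,  5.86698459e-01,  1.27425308e+00, -9.53560125e-06,
        1.28091139e+00, -4.74409218e-02]), 'dq': array([ 0.00037184,  0.00140219, -0.00420195, -0.00103025,  0.00080205,
        0.00053669]), 'tau': array([-1.75403792e-02, -5.48073292e+01, -2.67284238e+01,  6.88992222e-03,
        9.65275140e-04, -3.71513179e-04]), 'eef_pos': array([619.52359318,  71.00685875, 160.40916781]), 'ee_rot': array([-3.60519921e-06,  9.99915247e-01, -1.30184416e-02, -1.35165899e-04]), 'force': array([-0.0685546 , -0.35889562, -3.86450517]), 'wrist_torque': array([-0.01184154, -0.01272577,  0.05574747]), 'grip_width': 0.7355150296995878}
```

View pics/s3.png

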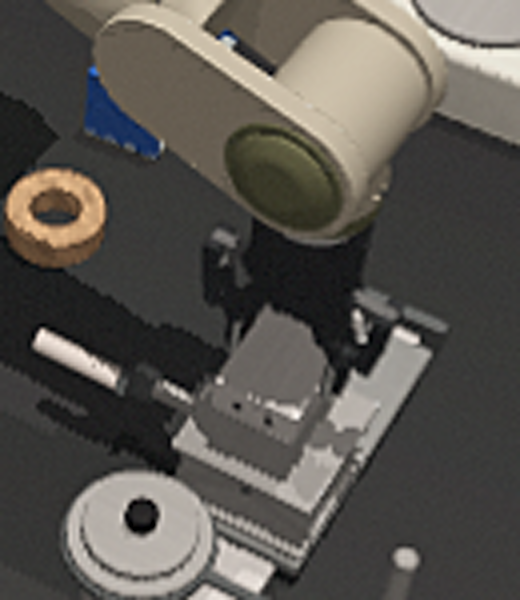

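```bash
python3 -m pendant '[[[1,0.0005,0,-0.015,0],[1,0.0005,0,-0.03,0],[1,0.0005,0,-0.04,0],[1,0.0005,0,-0.046,0],[1,0.0005,0,-0.049,0],[1,0.0005,0,-0.05,0],[1,0.0005,0,-0.051,0],[1,0.0005,0,-0.052,0],[1,0.0005,0,-0.052,0]]]' 60
python3 -m pendant '[[[1,0,0,-0.001,0],[1,0,0,-0.002,0],[1,0,0,-0.002,0]]]' 60
python3 -m pendant '[[[1,0,0,-0.001,0],[1,0,0,-0.002,0],[1,0,0,-0.002,0]]]' 60
```

```text
time_s: 6.35
eef_pos: [620.6, 71.0, 108.4]
ee_rot: [-0.0, 1.0, -0.013, 0.0]
force: [0.2, 0.3, -3.5]
grip_width: 0.736
time_s: 6.65
eef_pos: [620.5, 71.0, 106.1]
ee_rot: [-0.0, 1.0, -0.013, -0.0]
force: [0.2, -0.1, -2.2]
grip_width: 0.733
time_s: 6.95
eef_pos: [620.6, 71.0, 104.3]
ee_rot: [0.0, 1.0, -0.013, 0.0]
force: [0.2, -0.8, -4.6]
grip_width: 0.738
```

```bash
python3 -m pendant '[[[1,0,0,-0.001,0],[1,0,0,-0.001,0]]]' 60
python3 -m pendant '[[[1,0,0,-0.001,0],[1,0,0,-0.001,0]]]' 60
python3 -m pendant '[[[1,0,0,-0.001,0],[1,0,0,-0.001,0]]]' 60
```

```text
time_s: 7.15
eef_pos: [620.6, 71.0, 104.1]
ee_rot: [0.0, 1.0, -0.013, 0.0]
force: [-4.0, 0.4, 4.0]
grip_width: 0.735
time_s: 7.35
eef_pos: [620.6, 71.0, 104.1]
ee_rot: [0.0, 1.0, -0.013, 0.0]
force: [-7.3, -0.3, 11.1]
grip_width: 0.736
time_s: 7.55
eef_pos: [620.7, 71.0, 103.7]
ee_rot: [0.0, 1.0, -0.013, 0.001]
force: [-9.0, -0.9, 15.3]
grip_width: 0.732
```

```bash
python3 -m pendant '[[[1,0,0,0.001,0],[0.4,0,0,0.0015,0],[0,0,0,0.0015,0],[-1,0,0,0.0015,0],[-1,0,0,0.0015,0],[-1,0,0,0.0015,0],[-1,0,0,0.0015,0],[-1,0,0,0.0015,0]]]' 60
python3 -m pendant '[[[-1,0,0,0.01,0],[-1,0,0,0.04,0],[-1,0,0,0.08,0],[-1,0,0,0.12,0],[-1,0,0,0.13,0],[-1,0,0.01,0.13,0],[-1,-0.005,0.05,0.13,8],[-1,-0.005,0.09,0.13,16],[-1,-0.01,0.13,0.13,24],[-1,-0.015,0.149,0.13,32],[-1,-0.017,0.149,0.13,40],[-1,-0.017,0.149,0.13,48],[-1,-0.017,0.149,0.13,56],[-1,-0.017,0.149,0.13,64],[-1,-0.017,0.149,0.13,72],[-1,-0.017,0.149,0.13,80],[-1,-0.017,0.149,0.13,88],[-1,-0.017,0.149,0.13,90],[-1,-0.017,0.149,0.13,90]]]' 60
python3 - <<'E'
from h import *
for n in('scene','top'):
    p,d=vision.capture(n);np.save(n+'4p.npy',p);np.save(n+'4d.npy',d)
    if n=='scene':crop(p,320,100,130,150,4,'pics/s4.png')
    else: crop(p,215,70,170,150,4,'pics/t4.png')
E
```

```text
time_s: 8.35
eef_pos: [620.6, 71.0, 102.7]
ee_rot: [-0.0, 1.0, -0.013, 0.0]
force: [1.1, 0.6, 0.3]
grip_width: 0.997
time_s: 10.25
eef_pos: [602.9, 220.6, 231.1]
ee_rot: [-0.001, 0.716, 0.698, -0.001]
force: [-0.3, -0.5, -0.5]
grip_width: 0.993
```

View pics/s4.png

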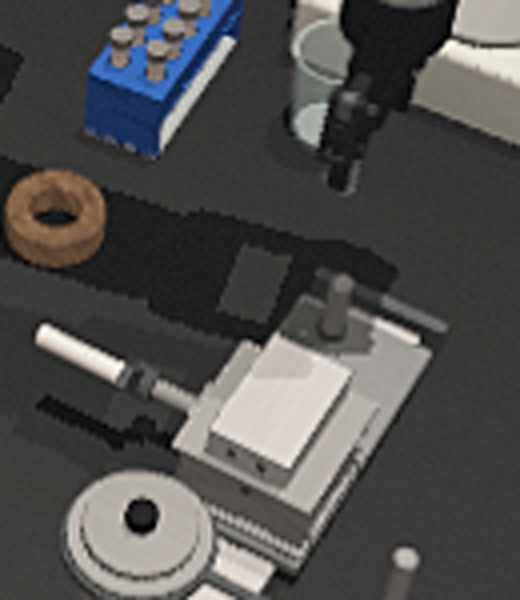

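View pics/t4.png

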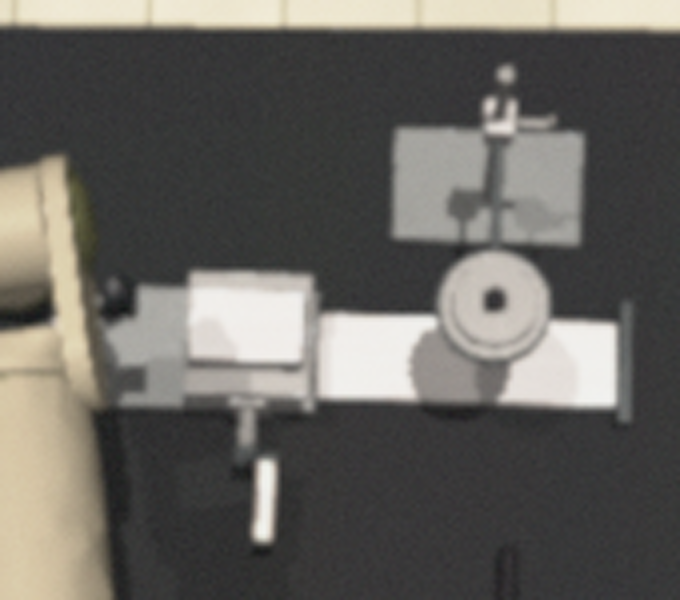

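```bash
python3 - <<'E'
from h import *
s=np.load('scene4p.npy');t=np.load('top4p.npy')
def poly(n,q,z): 
    P=onz(n,q,z)[:,:2]; return P, P.mean(0)
f=lambda q:[(320+x/4,100+y/4) for x,y in q]
print('block scene',poly('scene',f([(283,332),(352,374),(289,468),(209,430)]),129.4))
f2=lambda q:[(215+x/4,70+y/4) for x,y in q]
print('block top',poly('top',f2([(190,285),(308,289),(304,362),(188,358)]),129.4))
print('plat top',poly('top',f2([(189,271),(314,273),(313,397),(187,395)]),97.4))
print('plat scene far-right,near-right,near-left(pre)',onz('scene',[(290+x/3.3,150+y/3.3) for x,y in[(303,115),(412,168),(350,262),(241,200)]],97.4))
C=cloud('scene',np.load('scene4d.npy'));print(np.median(C[195:205,385:395,2]),np.median(C[205:210,380:388,2]))
E
```

```text
block scene (array([[597.02215054, 123.32356112],
       [656.29073855, 114.04301888],
       [652.52224205,  17.65745065],
       [590.14084306,  18.22441309]]), array([623.99399355,  68.31211094]))
block top (array([[654.61398329, 121.53878652],
       [651.74427997,  16.70057195],
       [585.72775772,  19.35335635],
       [588.58013761, 121.89416262]]), array([620.16653965,  69.87171936]))
plat top (array([[675.48947093, 126.35005617],
       [674.46163484,  13.05917983],
       [560.33969239,  12.48264516],
       [561.34149661, 125.70122806]]), array([617.90807369,  69.3982773 ]))
plat scene far-right,near-right,near-left(pre) [[569.41663125 127.89141125  97.4       ]
 [678.83215038 123.76947466  97.4       ]
 [673.82486466   6.72102151  97.4       ]
 [564.42188255  16.53562373  97.4       ]]
126.37872251542709 126.2880824674204
```

```bash
python3 -m pendant '[[[-1,0.001,-0.001,-0.04,0],[-1,0.001,-0.001,-0.08,0],[-1,0.001,-0.001,-0.12,0],[-1,0.001,-0.001,-0.15,0],[-1,0.001,-0.001,-0.17,0],[-1,0.001,-0.001,-0.176,0],[-1,0.001,-0.001,-0.176,0],[-0.4,0.001,-0.001,-0.176,0],[0,0.001,-0.001,-0.176,0],[0.4,0.001,-0.001,-0.176,0],[0.6,0.001,-0.001,-0.176,0],[1,0.001,-0.001,-0.176,0],[1,0.001,-0.001,-0.176,0],[1,0.001,-0.001,-0.176,0],[1,0.001,-0.001,-0.176,0],[1,0.001,-0.001,-0.176,0],[1,0.001,-0.001,-0.176,0],[1,0.001,-0.001,-0.176,0]]]' 50
python3 - <<'E'
from h import *
p,d=vision.capture('scene');crop(p,320,80,130,150,4,'pics/s5.png')
E
```

```text
time_s: 12.15
eef_pos: [604.8, 220.3, 58.0]
ee_rot: [-0.0, 0.716, 0.698, 0.001]
force: [-1.7, 5.8, 5.1]
grip_width: 0.195
```

View pics/s5.png

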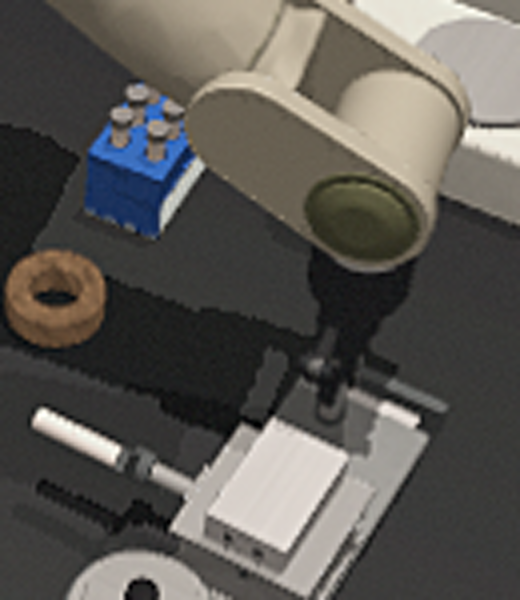

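```bash
python3 -m pendant '[[[1,-0.0001,-0.003,0,0],[1,-0.0002,-0.009,0,0],[1,-0.0005,-0.018,0,0],[1,-0.0008,-0.03,0,0],[1,-0.0011,-0.043,0,0],[1,-0.0015,-0.056,0,0],[1,-0.0018,-0.07,0,0],[1,-0.0022,-0.084,0,0],[1,-0.0026,-0.098,0,0],[1,-0.0029,-0.112,0,0],[1,-0.0033,-0.126,0,0],[1,-0.0036,-0.14,0,0],[1,-0.004,-0.154,0,0],[1,-0.0044,-0.168,0,0],[1,-0.0047,-0.181,0,0],[1,-0.005,-0.192,0,0],[1,-0.0053,-0.201,0,0],[1,-0.0054,-0.207,0,0],[1,-0.0055,-0.212,0,0],[1,-0.0055,-0.212,0,0]]]' 50
python3 - <<'E'
from h import *
from rig import monitor
for n in('scene','top'):
    p,d=vision.capture(n);np.save(n+'6p.npy',p);np.save(n+'6d.npy',d)
    if n=='scene':crop(p,280,150,150,140,5,'pics/s6.png')
    else: crop(p,240,80,150,120,5,'pics/t6.png')
q=monitor.sense();print(q['eef_pos'],q['force'],q['joints'])
E
```

```text
time_s: 14.2
eef_pos: [598.9, 7.7, 57.9]
ee_rot: [-0.001, 0.716, 0.698, 0.001]
force: [-4.9, 5.6, 8.4]
grip_width: 0.199
[598.90763361   7.71349224  57.94899394] [-5.08173793  3.32775702  9.54151819] [-1.82959638e-01  6.51412385e-01  1.45707083e+00  1.14169127e-03
  1.03326052e+00 -1.72840174e+00]
```

View pics/s6.png

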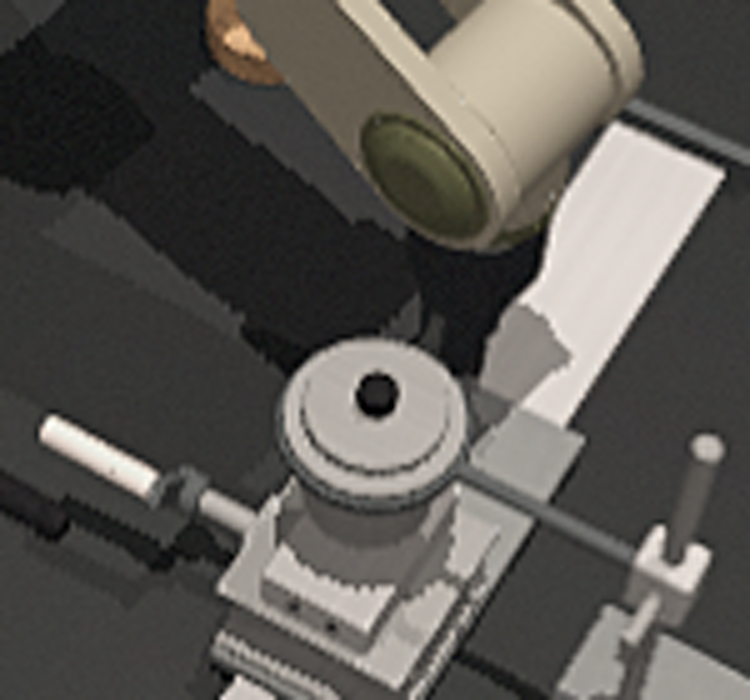

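View pics/t6.png

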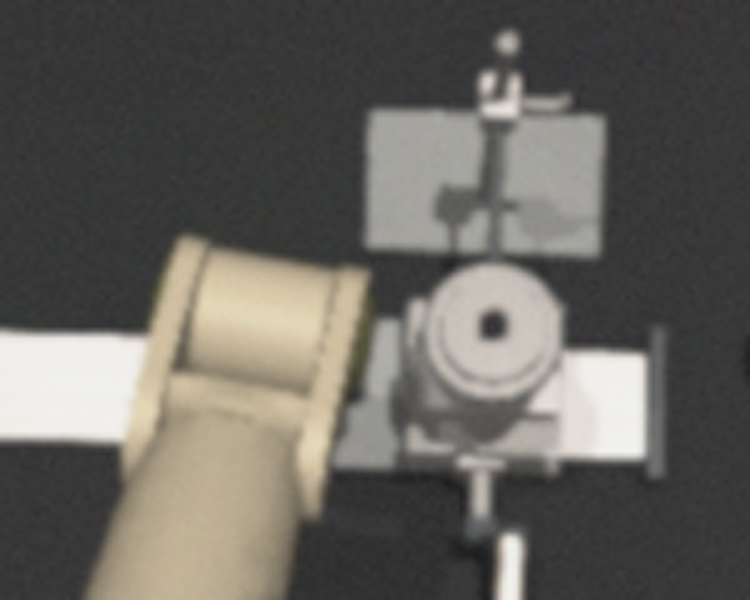

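```bash
python3 - <<'E'
from h import *
s=np.load('scene6p.npy')
crop(s,325,245,60,50,12,'pics/s6b.png')
t=np.load('top6p.npy'); crop(t,315,130,50,50,12,'pics/t6b.png')
E
```

```text
(no output)
```

View pics/s6b.png

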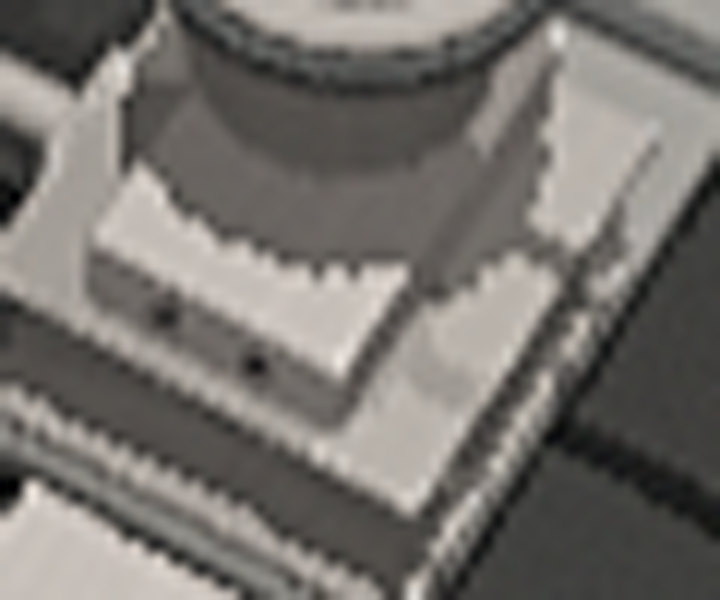

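View pics/t6b.png

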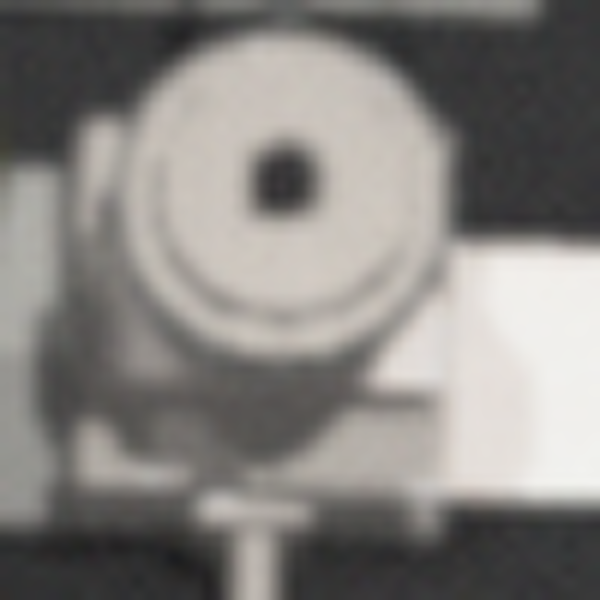

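```bash
python3 - <<'E'
from h import *
f=lambda q,x0,y0,k:[(x0+(x+.5)/k-.5,y0+(y+.5)/k-.5) for x,y in q]
P=onz('scene',f([(92,243),(343,378)],325,245,12),129.4);print('block right end',P,P.mean(0))
P=onz('scene',f([(412,515)],325,245,12),97.4);print('plat near-right... corner',P)
print('top block end',onz('top',f([(443,388)],315,130,12),129.4),'plat L/R near', onz('top',f([(75,480),(440,490)],315,130,12),97.4))
print('knob',onz('top',f([(283,178)],315,130,12),255),onz('top',f([(283,178)],315,130,12),262))
# pot rim ellipse top view (outer, z~229-231): left 125, right 448, top 25,bottom 355
print('rim',onz('top',f([(125,185),(448,185),(286,25),(286,357)],315,130,12),230))
o,d=ray('scene',f([(345,180)],325,245,12));
for z in range(150,172,3):
    X=onz('scene',f([(345,178)],325,245,12),z)[0]; print(z,X[:2],np.hypot(X[0]-614.2,X[1]+142.5))
    a=np.linspace(0,2*np.pi,90);q=proj('scene',np.c_[614.2+34*np.cos(a),-142.5+34*np.sin(a),a*0+z]); j=q[:,1].argmax();print('   bottom px crop',(q[j]-[325,245])*12)
E
```

```text
block right end [[ 583.32973166 -196.50868565  129.4       ]
 [ 645.52690288 -197.64976902  129.4       ]] [ 614.42831727 -197.07922733  129.4       ]
plat near-right... corner [[ 667.78668119 -203.79856656   97.4       ]]
top block end [[ 582.39385636 -194.32634833  129.4       ]] plat L/R near [[ 560.00831701  -86.49094724   97.4       ]
 [ 557.79089682 -195.83158543   97.4       ]]
knob [[ 614.99677671 -140.95500412  255.        ]] [[ 613.3092018  -140.61008669  262.        ]]
rim [[ 618.69289266  -98.28774629  230.        ]
 [ 619.39689249 -188.0506028   230.        ]
 [ 664.67664867 -142.99192174  230.        ]
 [ 570.366674   -143.05660015  230.        ]]
150 [ 627.28886818 -165.34162524] 26.3260007138666
   bottom px crop [339.07662793 204.10333224]
153 [ 627.93829199 -166.89728813] 27.999434541613642
   bottom px crop [339.8596394  197.26961695]
156 [ 628.58771579 -168.45295102] 29.67426548953665
   bottom px crop [340.64561956 190.40888619]
159 [ 629.2371396  -170.00861391] 31.35026964264696
   bottom px crop [341.43458476 183.5209843 ]
162 [ 629.88656341 -171.5642768 ] 33.02726839476175
   bottom px crop [342.22655148 176.60575445]
165 [ 630.53598721 -173.1199397 ] 34.705117565027315
   bottom px crop [343.02153632 169.66303865]
168 [ 631.18541102 -174.67560259] 36.38369950149222
   bottom px crop [343.81955599 162.69267774]
171 [ 631.83483483 -176.23126548] 38.062917258891076
   bottom px crop [344.62062732 155.69451134]
```

```bash
python3 -m pendant '[[[1,0,0.001,0,0],[1,0,0.0025,0,0],[1,0,0.004,0,0],[1,0,0.004,0,0],[1,0,0.004,0,0]]]' 50
python3 -m pendant '[[[0.5,0,0,0,0],[0,0,0,0,0],[-0.5,0,0,0,0],[-1,0,0,0,0],[-1,0,0,0,0],[-1,0,0,0.02,0],[-1,0,0,0.06,0],[-1,0,0,0.1,0],[-1,0,0,0.13,0],[-1,-0.03,0,0.14,0],[-1,-0.07,0,0.14,0],[-1,-0.11,0,0.14,0],[-1,-0.15,0,0.14,0],[-1,-0.18,-0.02,0.14,0],[-1,-0.2,-0.04,0.14,0],[-1,-0.2,-0.04,0.14,0]]]' 50
python3 - <<'E'
from h import *
from rig import monitor
for n in('scene','top'):
    p,d=vision.capture(n);np.save(n+'7p.npy',p);np.save(n+'7d.npy',d)
    if n=='scene':crop(p,270,180,160,130,5,'pics/s7.png')
    else: crop(p,270,100,130,120,5,'pics/t7.png')
q=monitor.sense();print(q['eef_pos'],q['force'],q['joints'])
E
```

```text
time_s: 14.8
eef_pos: [599.0, 9.5, 57.9]
ee_rot: [0.001, 0.716, 0.698, -0.001]
force: [-5.5, -7.7, 7.5]
grip_width: 0.197
time_s: 16.4
eef_pos: [397.6, -30.0, 197.1]
ee_rot: [0.0, 0.717, 0.697, -0.0]
force: [0.7, -1.0, 0.1]
grip_width: 0.998
[399.29442059 -29.11842719 197.10267903] [0.41532931 0.16621378 0.6884439 ] [-3.67701601e-01  6.79328640e-02  1.89169821e+00  2.66675424e-04
  1.18103507e+00 -1.91140981e+00]
```

View pics/s7.png

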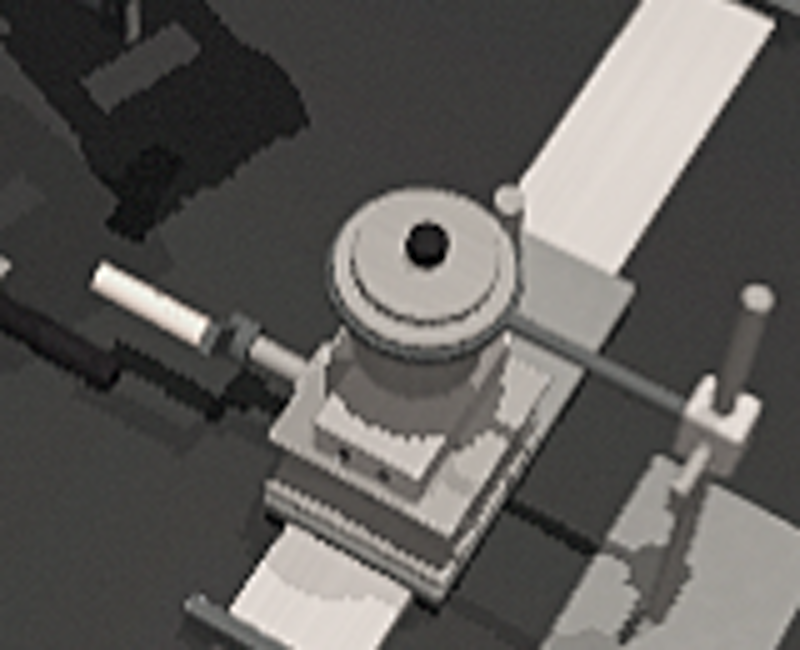

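View pics/t7.png

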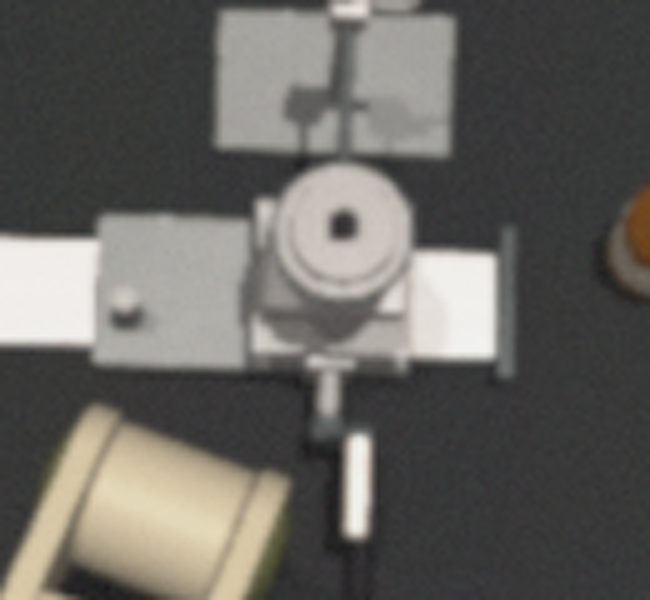

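```bash
python3 - <<'E'
from h import *
s=np.load('scene7p.npy');t=np.load('top7p.npy')
f=lambda q,x0,y0,k:[(x0+(x+.5)/k-.5,y0+(y+.5)/k-.5) for x,y in q]
P=onz('scene',f([(316,425),(420,480)],270,180,5),129.4);print('block right end',P.mean(0))
print('knob',onz('scene',f([(427,244)],270,180,5),255),onz('top',f([(343,225)],270,100,5),255))
print('top block end',onz('top',f([(405,310)],270,100,5),129.4))
def c(m): return max(cv2.findContours(m.astype(np.uint8),cv2.RETR_EXTERNAL,cv2.CHAIN_APPROX_NONE)[0],key=cv2.contourArea)
g=t.min(2);m=np.zeros(g.shape,bool);m[183:212,335:348]=1;a=cv2.minAreaRect(c(m&(g>150)));print(a)
gs=s.min(2);m=np.zeros(gs.shape,bool);m[230:252,286:313]=1;b=cv2.minAreaRect(c(m&(gs>150)));print(b)
print('handle mid',tri(b[0],a[0]))
# near & far ends by eye
print('near end',tri(f([(98,275)],270,180,5)[0],f([(355,537)],270,100,5)[0]),'far end',tri(f([(205,335)],270,180,5)[0],f([(358,435)],270,100,5)[0]))
crop(s,220,190,120,90,6,'pics/s7b.png')
print('spatula far end top',onz('top',[(341,207),(340,233)],8),'scene',onz('scene',[(292,255),(271,243)],8))
E
```

```text
block right end [ 615.17365056 -195.58187274  129.4       ]
knob [[ 613.06844321 -142.45362358  255.        ]] [[ 614.24369398 -141.20167435  255.        ]]
top block end [[ 583.35967598 -191.29410372  129.4       ]]
((341.0, 196.5), (19.0, 4.0), 90.0)
((299.5538330078125, 240.03079223632812), (24.31080436706543, 5.209457874298096), 29.744882583618164)
handle mid (array([ 461.44288992, -159.96343267,   99.74220369]), np.float64(2.933079871691883))
near end (array([ 425.04326123, -158.1416098 ,   95.40258845]), np.float64(0.9346796639979382)) far end (array([ 497.50624461, -160.86662689,   96.69121501]), np.float64(3.047666645006329))
spatula far end top [[ 434.65870663 -164.10840595    8.        ]
 [ 337.34567114 -160.41204899    8.        ]] scene [[ 436.1401017  -169.55071286    8.        ]
 [ 360.82650907 -166.87224138    8.        ]]
```

View pics/s7b.png

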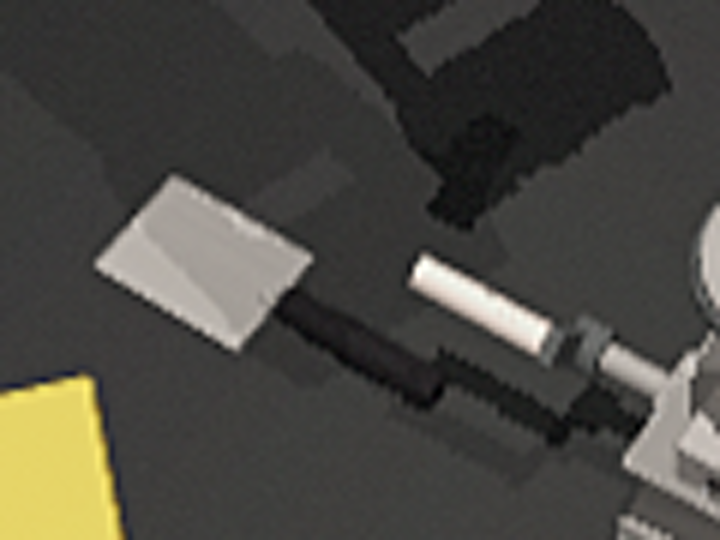

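```bash
python3 -m pendant '[[[-1,0.02,-0.04,0,0],[-1,0.04,-0.08,0,0],[-1,0.06,-0.12,0,0],[-1,0.063,-0.1317,-0.02,0],[-1,0.063,-0.1317,-0.06,0],[-1,0.063,-0.1317,-0.09,0],[-1,0.063,-0.1317,-0.11,0],[-1,0.063,-0.1317,-0.1138,0],[-1,0.063,-0.1317,-0.1138,0],[0,0.063,-0.1317,-0.1138,0],[0.4,0.063,-0.1317,-0.1138,0],[0.6,0.063,-0.1317,-0.1138,0],[1,0.063,-0.1317,-0.1138,0],[1,0.063,-0.1317,-0.1138,0],[1,0.063,-0.1317,-0.1138,0],[1,0.063,-0.1317,-0.1138,0],[1,0.063,-0.1317,-0.1138,0]]]' 30
python3 - <<'E'
from h import *
from rig import monitor
p,d=vision.capture('scene');crop(p,260,180,120,100,6,'pics/s8.png')
q=monitor.sense();print(q['eef_pos'],q['force'],q['joints'],q['grip_width'])
E
```

```text
time_s: 18.2
eef_pos: [462.1, -160.6, 83.0]
ee_rot: [0.0, 0.716, 0.698, 0.0]
force: [0.7, 1.9, 1.1]
grip_width: 0.173
[ 462.12174543 -160.65813016   83.060381  ] [1.24642243 2.27947663 1.87984257] [-5.74645881e-01  4.13233969e-01  1.78487607e+00  1.28413299e-04
  9.43309118e-01 -2.11949485e+00] 0.16939000834096096
```

View pics/s8.png

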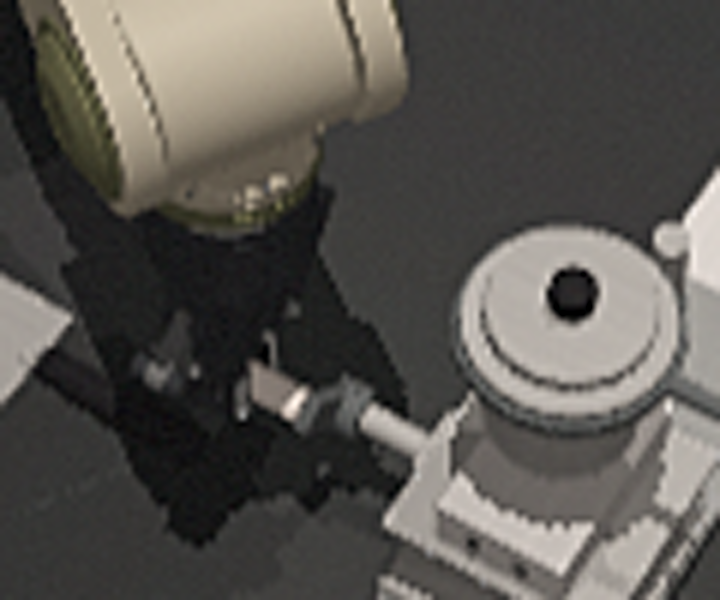

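```bash
python3 - <<'E'
import numpy as np
t0=0.65
for i in range(1,19):
    t=t0+i*np.pi/9; y=-35*(np.sin(t)-np.sin(t0)); z=35*(np.cos(t)-np.cos(t0)); print(i*20,round(.026*y/1000,4),round(y/1000,4),round(z/1000,4))
E
```

```text
20 -0.0002 -0.0083 -0.0089
40 -0.0003 -0.013 -0.0201
60 -0.0004 -0.0135 -0.0323
80 -0.0003 -0.0099 -0.0439
100 -0.0001 -0.0026 -0.0536
120 0.0002 0.0076 -0.0601
140 0.0005 0.0195 -0.0628
160 0.0008 0.0316 -0.0613
180 0.0011 0.0424 -0.0557
200 0.0013 0.0506 -0.0468
220 0.0014 0.0553 -0.0356
240 0.0015 0.0559 -0.0235
260 0.0014 0.0523 -0.0118
280 0.0012 0.0449 -0.0022
300 0.0009 0.0347 0.0044
320 0.0006 0.0229 0.0071
340 0.0003 0.0108 0.0056
360 -0.0 -0.0 -0.0
```

```bash
python3 -m pendant '[[[1,-0.0001,-0.0045,-0.004,0],[1,-0.0002,-0.0083,-0.0089,0],[1,-0.0003,-0.013,-0.0201,0],[1,-0.0004,-0.0135,-0.0323,0],[1,-0.0003,-0.0099,-0.0439,0],[1,-0.0003,-0.0099,-0.0439,0]]]' 30
python3 -c "
from rig import monitor
q=monitor.sense();print(q['eef_pos'],q['force'],q['wrist_torque'],q['grip_width'])"
```

```text
time_s: 18.85
eef_pos: [461.9, -169.8, 38.0]
ee_rot: [-0.001, 0.716, 0.698, 0.001]
force: [2.9, 5.0, 2.2]
grip_width: 0.174
[ 461.90346454 -169.80208235   38.03371303] [2.89803122 4.99956666 2.17533077] [ 0.88620848 -0.46555567 -0.01130752] 0.17354160859754345
```

```bash
python3 -m pendant '[[[1,0.0002,0.0073,-0.0097,0],[1,0.0005,0.0175,-0.0162,0],[1,0.0008,0.0294,-0.0189,0],[1,0.0008,0.0294,-0.0189,0]]]' 30
python3 -c "
from rig import monitor
q=monitor.sense();print(q['eef_pos'],q['force'],q['wrist_torque'],q['grip_width'])"
python3 -m pendant '[[[1,0.0003,0.0121,0.0015,0],[1,0.0006,0.0229,0.0071,0],[1,0.0008,0.0311,0.016,0],[1,0.0009,0.0358,0.0272,0],[1,0.001,0.0364,0.0393,0],[1,0.0009,0.0328,0.051,0],[1,0.0007,0.0254,0.0606,0],[1,0.0004,0.0152,0.0672,0],[1,0.0001,0.0034,0.0699,0],[1,0.0001,0.0034,0.0699,0]]]' 30
python3 - <<'E'
from h import *
from rig import monitor
p,d=vision.capture('scene');np.save('scene9d.npy',d);np.save('scene9p.npy',p);crop(p,280,180,120,120,5,'pics/s9.png')
q=monitor.sense();print(q['eef_pos'],q['force'],q['wrist_torque'],q['grip_width'])
E
```

```text
time_s: 19.25
eef_pos: [463.1, -141.2, 21.1]
ee_rot: [0.001, 0.716, 0.698, -0.0]
force: [-3.9, 1.2, 16.2]
grip_width: 0.17
[ 463.06839429 -141.19683971   21.13312882] [-3.87843025  1.22739589 16.22493973] [ 0.28511871  0.60215711 -0.07908945] 0.17023155647045937
time_s: 20.25
eef_pos: [462.6, -139.4, 91.6]
ee_rot: [0.001, 0.717, 0.698, -0.0]
force: [-4.4, -1.4, 12.0]
grip_width: 0.172
[ 462.62391116 -139.27766763   91.56549975] [-3.89734461 -0.06414948 12.48115094] [-0.15001458  0.62025848 -0.10984278] 0.1770869944424666
```

View pics/s9.png

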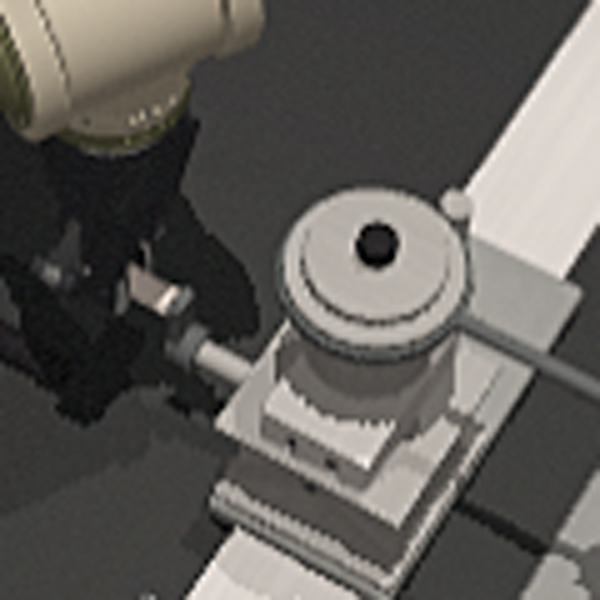

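```bash
python3 - <<'E'
from h import *
p=np.load('scene9p.npy');d=np.load('scene9d.npy');C=cloud('scene',d)
C0=cloud('scene',np.load('scene7d.npy'))
crop(p,325,240,50,50,12,'pics/s9b.png')
f=lambda q,x0,y0,k:[(x0+(x+.5)/k-.5,y0+(y+.5)/k-.5) for x,y in q]
# block right-end strip z now; platform strip
for nm,x,y in(('block',300,412),('block2',350,440),('plat',420,470),('plat2',235,420)):
    u,v=np.round(f([(x,y)],280,180,5)[0]).astype(int);print(nm,u,v,np.median(C[v-1:v+2,u-1:u+2].reshape(-1,3),0))
# pot lid knob z before/after
print('lid',np.median(C[236:244,340:345,2]),np.median(C0[236:244,340:345,2]))
P=onz('scene',f([(263,403),(372,470)],280,180,5),147.2);print('block end y if z=147.2',P)
E
```

```text
block 340 262 [ 600.72437628 -187.37961868  144.37054386]
block2 350 268 [ 630.4193119  -188.32465628  143.53335993]
plat 364 274 [ 663.96040341 -170.47029049  113.37304277]
plat2 327 264 [ 565.52324478 -194.5744006   114.55223953]
lid 237.1981276144433 237.58929680543284
block end y if z=147.2 [[ 581.17185369 -193.50205161  147.2       ]
 [ 647.65840034 -199.02802292  147.2       ]]
```

View pics/s9b.png

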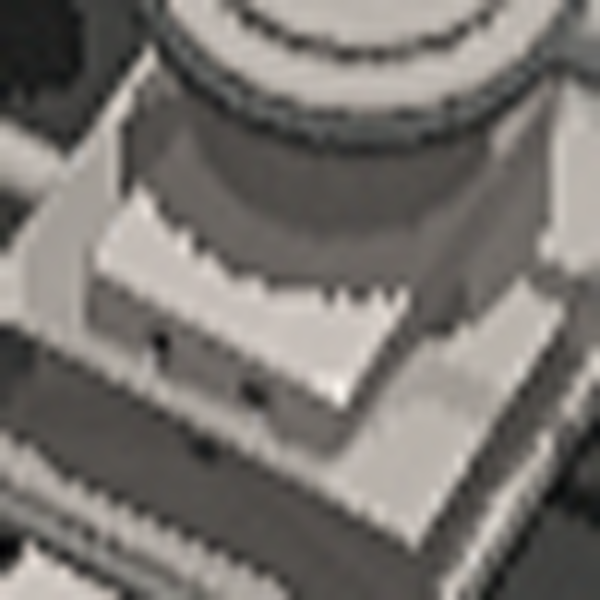

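```bash
python3 -m pendant '[[[1,-0.0004,-0.0137,-0.0011,0],[1,-0.0006,-0.0242,-0.0072,0],[1,-0.0008,-0.032,-0.0165,0],[1,-0.0009,-0.0362,-0.0279,0],[1,-0.0009,-0.0362,-0.0401,0],[1,-0.0008,-0.032,-0.0515,0],[1,-0.0006,-0.0242,-0.0608,0],[1,-0.0004,-0.0137,-0.0669,0],[1,0,-0.0017,-0.069,0],[1,0,-0.0017,-0.069,0]]]' 30
python3 - <<'E'
from h import *
from rig import monitor
p,d=vision.capture('scene');np.save('scene10d.npy',d);np.save('scene10p.npy',p);crop(p,325,225,50,50,12,'pics/s10.png')
q=monitor.sense();print(q['eef_pos'],q['force'],q['wrist_torque'],q['grip_width'])
E
```

```text
time_s: 21.3
eef_pos: [463.1, -138.4, 21.3]
ee_rot: [0.001, 0.716, 0.699, -0.0]
force: [-3.4, 0.6, 14.6]
grip_width: 0.174
[ 463.02416766 -138.77012488   21.32826691] [-2.5378379   2.00349935 14.7912607 ] [ 0.08700087  0.34032574 -0.05928938] 0.17413412570848008
```

View pics/s10.png

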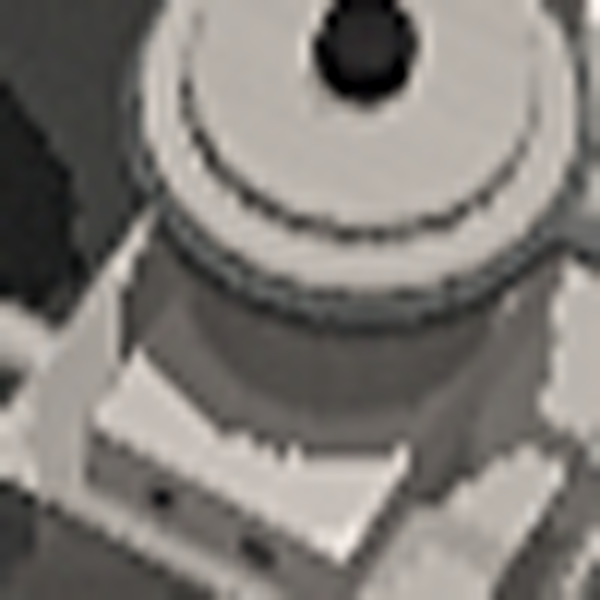

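```bash
cat >> h.py <<'E'
def lidmask(C):
    return (C[:,:,2]>228)&(C[:,:,2]<275)&(np.hypot(C[:,:,0]-613.5,C[:,:,1]+143)<40)
def lidstats(d,base):
    m=lidmask(cloud('scene',base)); m=cv2.erode(m.astype(np.uint8),np.ones((3,3)))>0
    dz=(cloud('scene',d)-cloud('scene',base))[:,:,2][m]; dz=dz[np.isfinite(dz)&(abs(dz)<30)]
    dz2=dz[abs(dz-np.median(dz))<5]; return m.sum(),round(np.median(dz),3),round(dz2.mean(),3),round(dz2.std(),2)
E
python3 - <<'E'
from h import *
base=np.load('scene7d.npy')
for n in('scene_d','scene4d','scene6d','scene9d','scene10d'): print(n,lidstats(np.load(n+'.npy'),base))
C=cloud('scene',np.load('scene10d.npy'))
# block top strip & pot base by ray
print('block top z',np.median(C[262:266,344:352,2]))
E
```

```text
scene_d (np.int64(567), np.float64(0.091), np.float64(0.027), np.float64(2.35))
scene4d (np.int64(567), np.float64(0.229), np.float64(0.022), np.float64(2.37))
scene6d (np.int64(567), np.float64(0.097), np.float64(0.072), np.float64(2.26))
scene9d (np.int64(567), np.float64(0.08), np.float64(0.061), np.float64(2.28))
scene10d (np.int64(567), np.float64(-0.079), np.float64(-0.068), np.float64(2.25))
block top z 154.4689724924982
```

```bash
cat > m.py <<'E'
from h import *
from rig import monitor
base=np.mean([np.load(n+'.npy') for n in('scene_d','scene4d','scene6d','scene7d','scene9d','scene10d')],0)
D=[vision.capture('scene') for _ in range(3)]
d=np.mean([x[1] for x in D],0)
print('lift',lidstats(d,base)); q=monitor.sense();print(q['time_s'],q['eef_pos'],q['force'],q['wrist_torque'])
import sys
crop(D[0][0],325,225,50,50,12,'pics/%s.png'%sys.argv[1])
E
python3 -m pendant '[[[1,0.0003,0.012,0.0021,0],[1,0.0006,0.0225,0.0082,0],[1,0.0008,0.0303,0.0175,0],[1,0.0008,0.0303,0.0175,0],[1,0.0008,0.0303,0.0175,0]]]' 30
python3 m.py s11
```

```text
time_s: 21.85
eef_pos: [463.7, -109.5, 38.5]
ee_rot: [0.001, 0.716, 0.698, -0.0]
force: [-1.5, -5.6, 4.7]
grip_width: 0.174
lift (np.int64(524), np.float64(-0.092), np.float64(-0.107), np.float64(1.35))
22.0 [ 463.6929768  -109.57170691   38.27489439] [-0.90122899 -5.37660394  5.11144292] [-0.85507675  0.2012412  -0.11370413]
```

```bash
python3 -m pendant '[[[1,0.0001,0.0042,0.0114,0],[1,0.0001,0.0042,0.0236,0],[1,0.0001,0.0042,0.0236,0],[1,0.0001,0.0042,0.0236,0]]]' 30
python3 m.py s12
```

```text
time_s: 22.4
eef_pos: [463.6, -104.8, 61.9]
ee_rot: [0.0, 0.716, 0.698, 0.0]
force: [2.3, -0.9, 0.6]
grip_width: 0.173
lift (np.int64(524), np.float64(-0.019), np.float64(-0.002), np.float64(1.34))
22.55 [ 463.59904868 -104.82207539   61.81596447] [ 1.95006534  0.46455932 -0.38068593] [-0.03080458 -0.42049875 -0.04110173]
```

View pics/s12.png

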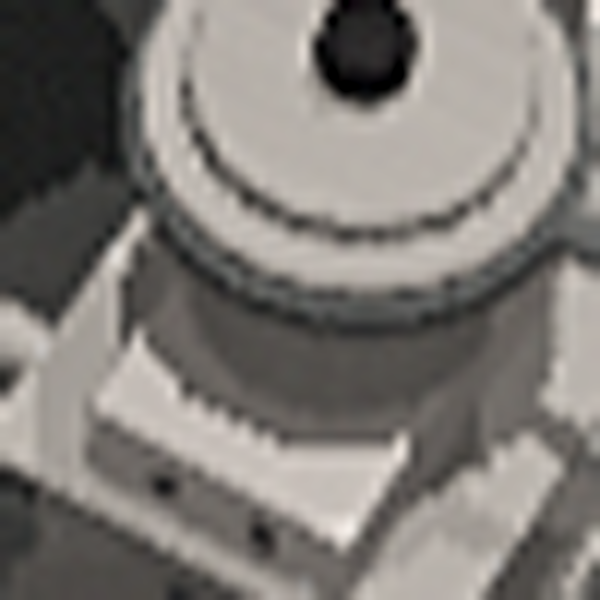

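```bash
python3 -m pendant '[[[1,-0.0001,-0.0042,0.0114,0],[1,-0.0003,-0.012,0.0207,0],[1,-0.0003,-0.012,0.0207,0],[1,-0.0003,-0.012,0.0207,0]]]' 30
python3 m.py s13
```

```text
time_s: 22.95
eef_pos: [463.2, -116.4, 82.9]
ee_rot: [-0.0, 0.716, 0.698, 0.0]
force: [1.2, 3.4, 5.7]
grip_width: 0.175
lift (np.int64(524), np.float64(-0.088), np.float64(-0.042), np.float64(1.31))
23.1 [ 463.19129951 -116.23767131   82.71965678] [1.07596001 5.24150067 6.47418658] [ 0.7501507  -0.17240588 -0.03380746]
```

```bash
python3 -m pendant '[[[1,-0.0003,-0.0105,0.0061,0],[1,-0.0006,-0.0225,0.0082,0],[1,-0.0006,-0.0225,0.0082,0],[1,-0.0006,-0.0225,0.0082,0]]]' 30
python3 m.py s14
```

```text
time_s: 23.5
eef_pos: [462.6, -140.0, 91.5]
ee_rot: [0.0, 0.716, 0.698, -0.0]
force: [-3.5, -0.3, 13.2]
grip_width: 0.174
lift (np.int64(524), np.float64(2.142), np.float64(2.045), np.float64(1.56))
23.65 [ 462.57782437 -139.78965571   91.53242528] [-3.66774975 -0.29368088 12.16301951] [-0.15158328  0.51227808 -0.08578226]
```

View pics/s14.png

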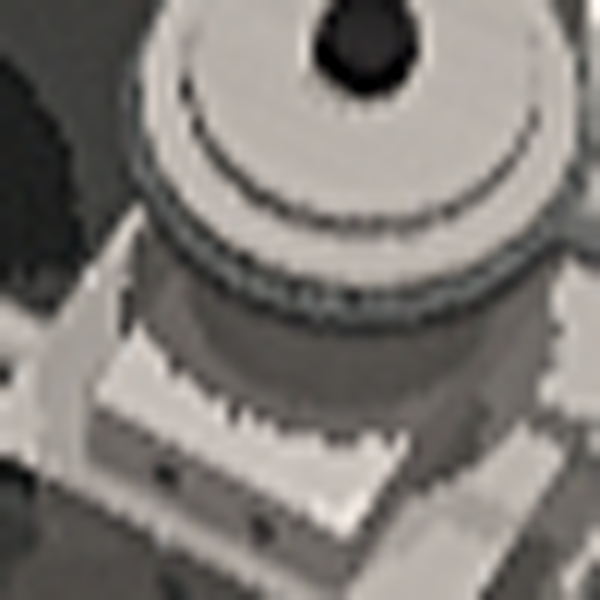

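The lid depth shows about 2.0 mm of lift. I let go and back off.

```bash
python3 -m pendant '[[[1,0,-0.0005,0.0013,0],[0.6,0,-0.0005,0.0013,0],[0.3,0,-0.0005,0.0013,0],[-0.3,0,-0.0005,0.0013,0],[-1,0,-0.0005,0.0013,0],[-1,0,-0.0005,0.0013,0],[-1,0,-0.0005,0.0013,0],[-1,0,0,0.02,0],[-1,0,0,0.05,0],[-1,0,0,0.09,0],[-1,-0.04,0,0.11,0],[-1,-0.08,0,0.12,0],[-1,-0.1,0,0.12,0],[-1,-0.1,0,0.12,0],[-1,-0.1,0,0.12,0]]]' 30
python3 m.py s15
python3 - <<'E'
from h import *
p,d=vision.capture('scene');cv2.imwrite('pics/s16.png',p[:,:,::-1])
p,d=vision.capture('top');cv2.imwrite('pics/t16.png',p[:,:,::-1]);crop(p,270,100,130,120,5,'pics/t16c.png')
E
```

```text
time_s: 25.15
eef_pos: [362.9, -139.7, 211.3]
ee_rot: [0.0, 0.716, 0.698, 0.0]
force: [-0.0, -0.1, -0.3]
grip_width: 1.002
lift (np.int64(524), np.float64(2.162), np.float64(2.002), np.float64(1.63))
25.3 [ 363.22382545 -139.53181919  210.9016079 ] [-0.49679856  0.11382812  0.23336989] [ 0.01851502 -0.00577485 -0.01405583]
```

View pics/s16.png

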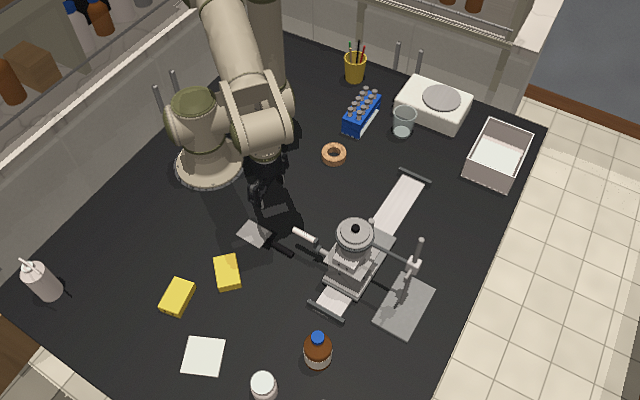

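View pics/t16c.png

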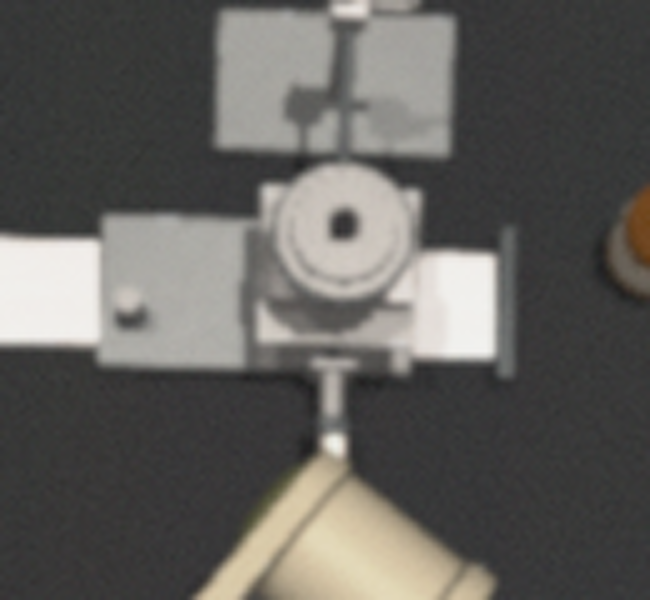

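View pics/s15.png

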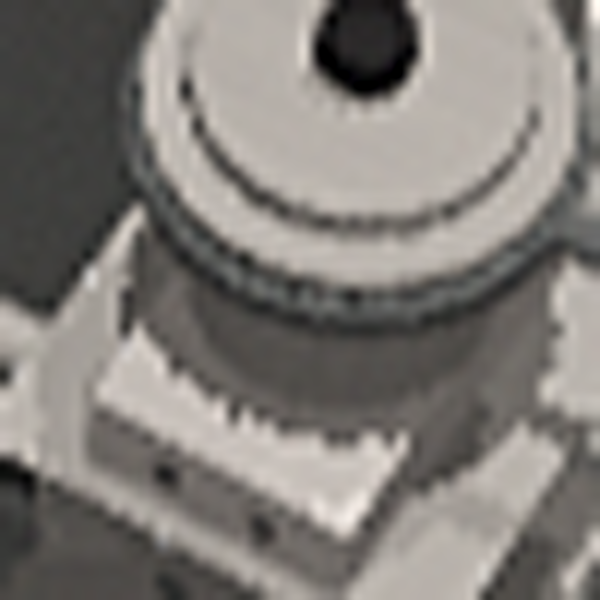

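```bash
python3 - <<'E'
from h import *
f=lambda q,x0,y0,k:[(x0+(x+.5)/k-.5,y0+(y+.5)/k-.5) for x,y in q]
z=165.2
print('scene block end',onz('scene',f([(95,400),(343,537)],325,225,12),z).mean(0),'knob',onz('scene',f([(365,47)],325,225,12),257))
print('top block end',onz('top',f([(413,303)],270,100,5),z),'knob',onz('top',f([(343,224)],270,100,5),257))
print('post then/now',onz('top',f([(124,303),(128,303)],270,100,5),90)[:,:2])
E
```

```text
scene block end [ 613.33220894 -197.24622477  165.2       ] knob [[ 613.56697004 -143.84281642  257.        ]]
top block end [[ 581.04247006 -194.12345115  165.2       ]] knob [[ 614.43275601 -141.10231391  257.        ]]
post then/now [[595.0024056    9.09646192]
 [595.02379741   6.20227378]]
```

The block is about 3 mm off the pot's axis, inside the 12 mm allowed, and the lift is 2.0 mm. The arm touches nothing, so I hand in.

```bash
python3 -c "
from rig import order
print(order.finish_job())"
```

```text
the job is handed in; nothing more can be done
None
```

The job is done and handed in at about 25 s, and no verdict came back. I set the aluminium block on the jack, slid the jack by its post until the block was under the pot, wound the crank up until the block bore on the pot, then let go and backed the arm away.

- **Placing the block:** I lowered it about 1 mm at a time. The wrist force was at most about 15 N. It came to rest about 2 mm from the platform's middle.
- **Lift:** averaged depth on the pot's lid showed 2.0 mm of lift both before and after I let go, good to about 0.1 mm. The force between block and pot was not measured; I infer that the block bears on the pot from the lift.
- **Centring:** the block is about 3 mm off the pot's axis by each camera, within the 12 mm allowed. The two views disagree by 2–3 mm in absolute position.
- **Carriage shift:** the post's position in the top view suggests the carriage crept about 3 mm to the right while I was cranking. The 3 mm above was measured after that.
- **Bystanders:** none appears to have moved in the last scene picture; I judged this by eye. The tool force read about zero before I handed in.

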